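# Empty the stone canister under the low bench shelf

### The job

Tip the three polished stone spheres out of the tall steel canister into the felt-lined tray under the low shelf, without knocking the shelf. Then stand the empty canister upright in the middle of the round black mat, its handle over the mat's white stripe, and let go. Leave the tray, bottle, jar and brush where they are.

Things in the scene. Friction and masses are not known exactly. Their poses are not given: they have to be found in the camera images.
- canister: Tall open steel canister, 140 mm high, outer radius 35 mm at the bottom widening to 51 at the rim, wall 3, floor 6 mm, on a foot disc of radius 42, 6 mm high; 0.24 kg plus stones. Starts upright left or right of the shelf, handle (along its -x) roughly towards the robot. Origin: centre of the underside, z up to the mouth. Thanks to the taper the stones roll out when it is tipped about 90 degrees.
- canister_grip (a point): Grip point on the centre line of the level dark wooden handle, 115 mm from the axis along the canister's -x, 75 mm above its underside. The handle is a 22 mm square bar standing on edge, from 67 to 167 mm from the axis; its flats face 45 degrees up and down to either side, so grip it with the tool leaning 45 degrees sideways. A 12 mm round neck joins it to the wall.
- canister_rim (a point): Centre of the canister's mouth, 140 mm above its underside.
- stone_red_center (a point): Centre of the red stone sphere, 30 mm across, 30 g; starts in the canister.
- stone_green_center (a point): Centre of the green stone sphere, 30 mm across, 30 g; starts in the canister.
- stone_amber_center (a point): Centre of the amber stone sphere, 30 mm across, 30 g; starts in the canister.
- tray: Open wooden tray with green felt, outside 160 (x) x 250 (y) x 30 mm high, walls and floor 5 mm, loose on the bench, 0.7 kg, axes parallel to the robot's. Origin: centre of its underside.
- shelf: Low fixed wooden shelf over the tray: board 150 (x) x 360 (y) x 18 mm, its underside 225 mm above the bench, goods on top up to 310 mm. Origin on the bench; the board runs from 60 mm before it (-x, the robot's side) to 90 mm behind it. Carried by two posts, 14 x 18 mm, at x = +83, y = -165 and +165 mm; otherwise open below. Axes parallel to the robot's.
- mat: Round black rubber mat, radius 65 mm, 6 mm thick, fixed to the bench on the other side of the shelf from the canister. Origin: centre of its underside. A white stripe runs from 30 to 64 mm from the centre along its -x: the canister's handle belongs over it, so the canister's axes end up parallel to the mat's.
- mat_mark (a point): Point 115 mm from the mat's centre along the line of the white stripe, at mat top height (6 mm), below where the canister's grip point belongs.
- flux_bottle: Bystander: white squeeze bottle with green cap, radius 24 mm, 120 mm high, behind the left place. Origin: underside.
- jar: Bystander: amber glass jar with steel lid, radius 38 mm, 80 mm high, behind the right place. Origin: underside.
- brush: Bystander: brush, 180 mm long, lying on the bench behind the shelf. Origin: centre of its underside.
Not all that is in view belongs to the job. Leave any yellow look-alike of the canister alone.

How it is judged:
By the outcome, as a careful person would: the job done as asked, in the order asked, and still so for the second after the job is handed in, with the robot touching nothing.
It also fails if it takes over 67 s, if anything falls off the work surface, if the arm or the gripper's body presses on something with over 40 N, if the wrist force passes 120 N, or if a joint passes its speed limit or range.

### The arm

A 7-joint arm with a two-finger parallel gripper is mounted at the origin on the work surface. World frame = base frame: x ahead of the robot, y to its left, z up, the work surface at z = 0. Lengths are in mm, angles in rad, forces in N, time in s.
With the tool pointing down it reaches from about 400 to 875 mm from the base axis. Payload 4.4 kg.
Tool frame: the origin (TCP) lies midway between the tips of the shut fingers; the grasp point (between the pads) lies 19 mm behind it; z points along the fingers, y is the line along which they close (so a half turn about z gives the same grasp; the last joint's range is limited). The gripper opens to 85 mm and grips with 20 to 120 N. Pads are 22 mm wide; open, the fingers measure 114 mm over their backs; the gripper's body (76 mm by 85 mm) begins 54 mm behind the grasp point. The pads swing forward as they close: fully open they stand 13 mm farther back than shut.
Start: joints at [1.092, 0.628, 0.038, 1.517, -0.027, 0.996, -0.02], TCP at [260.792, -595.403, 231.313] pointing down, gripper open.
Joint ranges: [-3.06, 3.06], [-0.37, 2.12], [-1.25, 1.32], [0.18, 2.47], [-1.1, 4.24], [0.23, 1.98], [-2.94, 2.94]. Speed limits (rad/s): [2.57, 2.57, 3.14, 3.14, 3.14, 3.14, 3.14].

### API

Orientations are given as [roll, pitch, yaw] about the fixed x, y, z axes, in that order (R = Rz(yaw) Ry(pitch) Rx(roll)).
In Python, from cell import readout, optics, order gives the robot as it stands.
- The arm moves only by the shell command python3 -m jog 'ROWS'. ROWS is a JSON object of lists of equal length, an entry for each row: "claw": the opening, from 0 (shut) to 1 (fully open); "xyz": the shift along the tool's x, y, z each as a share of 0.1 m, from -1 to 1, a list of three; "twist": the turn, a rotation vector about the tool's x, y, z each as a share of 180 degrees, from -1 to 1, a list of three. A call has 1 to 12 rows; each row shifts and turns the commanded pose from where the row before left it, along the tool's axes as they then stand; what a row does not reach is not made up. A row lasts 1/8 s, in which the tool goes at most 62.5 mm and 10.7 degrees, less where a joint would pass 70% of its speed; a pose out of reach is approached as far as the arm can. A call with a number of a shift or a turn outside -1 to 1 is refused whole. A call with a gripper value outside its range is refused whole. The fingers move at their own pace and stop on an object; the grip force is fixed at half the most. Time passes only in rows, so rows that do not move let the fingers close. It gives the time, the measured TCP pose, the force, the opening and the grip force at its end, in the units of the state.
- readout.read_state(): the state, without advancing time (a new reading comes with each control period).
- optics.get_image(name): name is "scene" or "top"; returns a dict with "color" (384x512x3 uint8, red, green, blue), "fovy" (degrees; the focal length in pixels is half the picture's height over the tangent of half this angle, whatever the lens; pixels are square), "cx", "cy" (the principal point, pixels), "view" (4x4, takes a point from world to camera coordinates). Camera axes: x right, y up, looking along -z (the intrinsics and any distortion apply to the point x, -y, -z); pixel columns grow to the right and rows downward; lengths in mm; the calibration is good to about 2 mm. A picture is of the moment at which its call begins. There is no depth.
- order.finish_job(): hands the job in; it is judged then, once.
Trained networks look in the newest picture that a camera, given by its name, has taken for a name from the list of things; names that differ only in an ending like _2 or _b are one class to them, and where a whole thing is asked for, a point or a joint stands for the part that bears it (a point fixed in the world has none). Each returns a list of dicts, best first, with "score" (0 to 1); they miss things now and then, are a little off and sometimes report something else, mostly with a low value. They report only what shows in the picture. A call takes as long as a camera call. They do not tell look-alikes from the thing itself.
- optics.boxes_of(camera, label): "rect" ([left, top, width, height] in pixels, round what is visible of it).
The state is a dict: "clock": time; "qpos": joint angles; "qd": joint speeds; "tau": joint torques, N m; "eef_pos": TCP position; "tool_rot": TCP orientation; "force": force on the tool from outside, world axes, zero at the start; "torque": the same for the moment, N m; "width": finger opening in mm; "gripper_force": force on a finger pad.
Only numpy, scipy, OpenCV 4.12 (cv2) and the standard library are available. Lean on these libraries where they do the work, as an engineer would, in place of code of your own. Each camera call takes 0.05 s, during which the arm holds its last target. There are 200 camera calls.

## Working session

There is one attempt and no reset: what is moved stays moved. The work goes in short steps, Python scripts to look and compute and a shell command to move; the robot and the scene stay as the last step left them, time stands still between calls to the robot, and variables do not carry over. Pictures are saved under pics/ and viewed, at most 10 in all, crops included, and the job is handed in when it is done.

```bash
ls; mkdir -p pics; cat > h.py <<'E'
import numpy as np,cv2
from cell import readout,optics,order
def cam(n):
    d=optics.get_image(n); return d
def f(d): return d["color"].shape[0]/2/np.tan(np.radians(d["fovy"]/2))
def ray(d,u,v):
    V=np.array(d["view"]);R=V[:3,:3];c=-R.T@V[:3,3]
    k=np.array([(u-d["cx"])/f(d),-(v-d["cy"])/f(d),-1]);return c,R.T@k
def atz(d,u,v,z):
    c,k=ray(d,u,v);return c+k*(z-c[2])/k[2]
def proj(d,p):
    V=np.array(d["view"]);q=V[:3,:3]@np.array(p)+V[:3,3]
    return np.array([d["cx"]+f(d)*q[0]/-q[2],d["cy"]-f(d)*q[1]/-q[2]])
def tri(rs):
    A=np.zeros((3,3));b=np.zeros(3)
    for c,k in rs:
        k=k/np.linalg.norm(k);P=np.eye(3)-np.outer(k,k);A+=P;b+=P@c
    return np.linalg.solve(A,b)
E
python3 - <<'E'
from h import *
for n in["scene","top"]:
    d=cam(n);print(n,{k:(v if k!="color" else v.shape) for k,v in d.items()})
    cv2.imwrite(f"pics/{n}0.png",d["color"][:,:,::-1])
    for l in["canister","canister_grip","canister_rim","tray","shelf","mat","flux_bottle","jar","brush"]:
        print(l,[(np.round(b["rect"]).tolist(),round(b["score"],2)) for b in optics.boxes_of(n,l)[:3]])
print(readout.read_state())
E
```

```text
pics
scene {'color': (384, 512, 3), 'fovy': 43.720222134378915, 'cx': 256.0162360079047, 'cy': 192.1689614953214, 'view': array([[-6.34926391e-02,  9.97965686e-01, -5.75965953e-03,
         1.20622566e+02],
       [-6.47083884e-01, -3.67737109e-02,  7.61531445e-01,
         2.83997787e+02],
       [ 7.59770447e-01,  5.20786240e-02,  6.48102372e-01,
        -1.89128054e+03],
       [ 0.00000000e+00,  0.00000000e+00,  0.00000000e+00,
         1.00000000e+00]])}
canister [([170.0, 156.0, 42.0, 67.0], 0.92), ([76.0, 188.0, 65.0, 58.0], 0.87)]
canister_grip [([170.0, 157.0, 41.0, 59.0], 0.73), ([76.0, 185.0, 67.0, 61.0], 0.55)]
canister_rim [([74.0, 190.0, 70.0, 56.0], 0.72), ([170.0, 156.0, 39.0, 59.0], 0.59)]
tray []
shelf []
mat [([350.0, 196.0, 40.0, 28.0], 0.68)]
flux_bottle [([385.0, 219.0, 22.0, 42.0], 0.76)]
jar [([163.0, 220.0, 29.0, 40.0], 0.72)]
brush [([292.0, 249.0, 12.0, 60.0], 0.82)]
top {'color': (384, 512, 3), 'fovy': 44.979896111399256, 'cx': 247.87740903003927, 'cy': 192.57692856646412, 'view': array([[ 5.48602511e-03, -9.99981223e-01, -2.73092945e-03,
        -8.717906
[... 870 characters left out ...]
41.0], 0.71)]
{'clock': 1.0, 'qpos': array([ 1.09215503,  0.62838511,  0.03847094,  1.51742615, -0.02700262,
        0.99631399, -0.0200287 ]), 'qd': array([ 0.00180006,  0.00074077,  0.0010922 , -0.00035804,  0.00129676,
        0.00029756, -0.00124311]), 'tau': array([-1.36990393e-04, -5.63288891e+01,  1.22548800e+00, -1.93785632e+01,
        1.08955032e-02,  1.50364587e-03, -1.76782373e-05]), 'eef_pos': array([ 260.82748418, -595.36796253,  231.31416117]), 'tool_rot': array([-3.14157642e+00, -5.55702865e-05,  4.12809084e-01]), 'force': array([ 0.19602532, -0.21028053,  0.12429374]), 'torque': array([ 0.04026969, -0.00301622, -0.01347814]), 'gripper_force': 0.0, 'width': 85.91903778443655}
```

View pics/scene0.png

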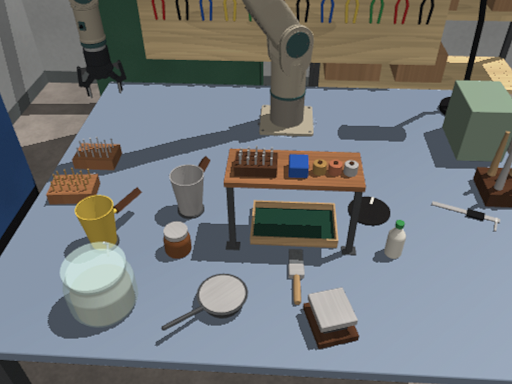

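View pics/top0.png

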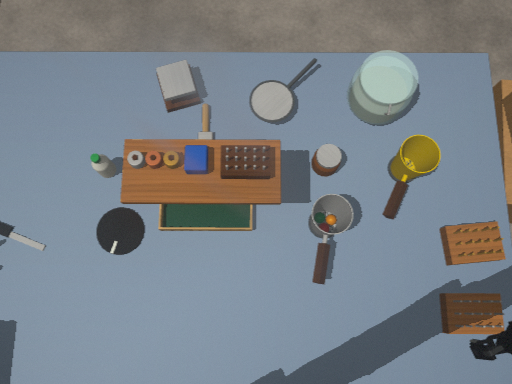

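```bash
python3 - <<'E'
from h import *
T=cam("top");S=cam("scene")
def crop(d,x,y,w,h): return cv2.resize(d["color"][y:y+h,x:x+w,::-1],(400,300),interpolation=cv2.INTER_CUBIC)
# each crop 4/3 aspect
a=crop(T,280,190,128,96);b=crop(S,146,142,100,75);c=crop(T,80,195,80,60);e=crop(T,116,135,172,129)
cv2.imwrite("pics/m1.png",np.vstack([np.hstack([a,b]),np.hstack([c,e])]))
E
```

```text
(no output)
```

View pics/m1.png

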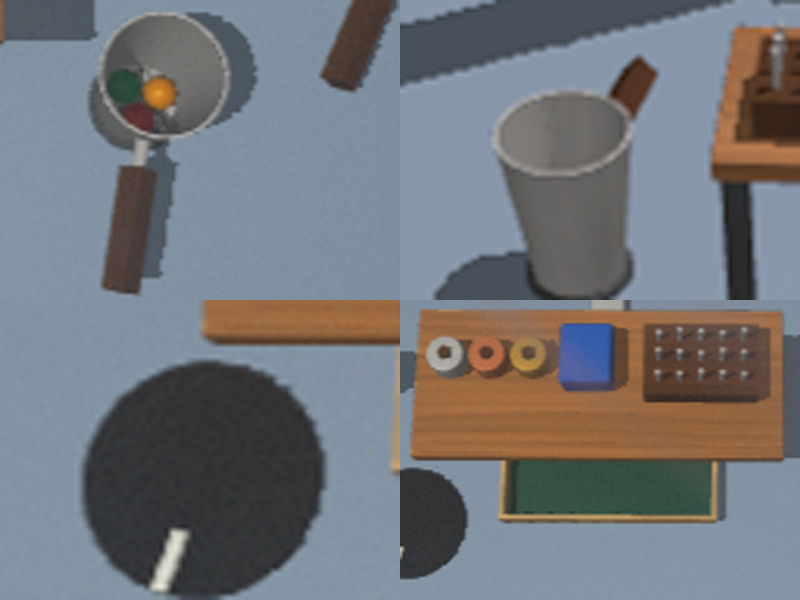

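```bash
python3 - <<'E'
from h import *
T=cam("top");S=cam("scene")
r=tri([ray(T,332.6,214.3),ray(S,187.25,175.25)]);print("rim tri",r, "top@140",atz(T,332.6,214.3,140)[:2],"scene@140",atz(S,187.25,175.25,140)[:2])
a,b=atz(T,324,243.1,83),atz(T,319,283.1,83);print("handle",a,b,np.arctan2(*(a-b)[[1,0]]))
foot=atz(S,146+(180)/4,142+(297-3)/4,0);print("foot edge",foot)
# grip height from two views: handle far end
m=tri([ray(T,120.7,230.7),ray(S,370,210)]);print("mat tri",m,atz(T,120.7,230.7,6),atz(S,370,210,6))
s1,s2=atz(T,116,241,6),atz(T,112,253,6);print("stripe",s1,s2,"yaw",np.arctan2(*(s1-s2)[[1,0]]))
mc=atz(T,120.7,230.7,6);print("yaw c",[np.arctan2(*(mc-s)[[1,0]]) for s in(s1,s2)],[np.linalg.norm(mc-s) for s in(s1,s2)])
k=2.3256
for n,p,z in[("tray fl",(500,521),30),("tray fr",(717,521),30),("shelf fl",(412,459),225+18),("shelf fr",(783,460),243),("shelf bl",(420,310),243),("shelf br",(776,310),243)]:
    print(n,atz(T,116+(p[0]-400)/k,135+(p[1]-300)/k,z))
# dark-brown handle blob in both views
for d,x0,y0,x1,y1 in((T,310,235,335,290),(S,193,150,216,175)):
    I=d["color"][y0:y1,x0:x1].astype(int);M=(I[...,0]-I[...,2]>15)&(I[...,0]<140)
    v,u=np.nonzero(M);print(len(u),u.mean()+x0,v.mean()+y0,u.min()+x0,u.max()+x0,v.min()+y0,v.max()+y0)
E
```

```text
rim tri [ 536.38683071 -290.95609252  134.62324528] top@140 [ 535.60769539 -291.73020584] scene@140 [ 543.35156064 -287.45360051]
handle [ 471.99224626 -277.63791523   83.        ] [ 372.39534612 -262.04497843   83.        ] -0.15529979148941914
foot edge [ 566.32018866 -285.7507666     0.        ]
mat tri [512.96898421 264.4380187    2.58257635] [512.39157918 261.42105758   6.        ] [516.15611932 265.55285238   6.        ]
stripe [484.25810222 272.23386848   6.        ] [451.8585376  280.72222225   6.        ] yaw -0.25623091182650376
yaw c [np.float64(-0.36693361631813304), np.float64(-0.30866248259658396)] [np.float64(30.139830878002766), np.float64(63.53569139015128)]
tray fl [511.16666131 152.59506133  30.        ]
tray fr [512.42954961 -96.2644602   30.        ]
shelf fl [538.88101029 198.19980287 243.        ]
shelf fr [ 539.65140826 -158.09823186  243.        ]
shelf bl [689.9414299  200.50417988 243.        ]
shelf br [ 691.5334026  -152.77586954  243.        ]
293 319.51535836177476 261.4334470989761 313 328 243 282
90 203.9111111111111 163.33333333333334 199 209 157 171
```

```bash
cat >> h.py <<'E'
from scipy.spatial.transform import Rotation as Ro
import json
def pose():
    s=readout.read_state();open("log.txt","a").write(json.dumps([list(s["qpos"]),list(s["eef_pos"]),list(s["tool_rot"])])+"\n")
    return np.array(s["eef_pos"]),Ro.from_euler("xyz",s["tool_rot"]),s
def plan(p1,R1,n,p0=None,R0=None):
    if p0 is None:p0,R0,s=pose();print("t",s["clock"],"q",np.round(s["qpos"],2))
    w=(R0.inv()*R1).as_rotvec();st=(np.array(p1)-p0)/n
    print("rot deg/row",np.degrees(np.linalg.norm(w))/n,"mm/row",np.linalg.norm(st),"twist/row",np.round(w/n/np.pi,4).tolist())
    for i in range(n):
        R=R0*Ro.from_rotvec(w*i/n);print(np.round(R.inv().apply(st)/100,3).tolist())
def lean(yaw,phi): return Ro.from_euler("xyz",[np.pi+phi,0,yaw])
E
python3 - <<'E'
from h import *
yaw=-.165;R=lean(yaw,np.pi/4);d=R.apply([0,0,1]);print("d",d)
g=np.array([423.6,-271.6,75]);t=g+19*d
print("final",t,"pre",t-120*d)
plan(t-120*d,R,8)
E
```

```text
d [ 0.11614394  0.69750311 -0.70710678]
final [ 425.8067348  -258.34744095   61.56497116] pre [ 411.86946236 -342.04781392  146.4177849 ]
t 1.2 q [ 1.09  0.63  0.04  1.52 -0.03  1.   -0.02]
rot deg/row 6.918906888744396 mm/row 38.37050002198085 twist/row [0.0304, 0.009, 0.0218]
[0.3, -0.214, 0.106]
[0.282, -0.223, 0.135]
[0.262, -0.227, 0.164]
[0.241, -0.227, 0.193]
[0.22, -0.223, 0.221]
[0.198, -0.215, 0.248]
[0.177, -0.203, 0.273]
[0.155, -0.187, 0.297]
```

```bash
python3 -m jog '{"claw":[1,1,1,1,1,1,1,1,1],"xyz":[[0.3,-0.214,0.106],[0.282,-0.223,0.135],[0.262,-0.227,0.164],[0.241,-0.227,0.193],[0.22,-0.223,0.221],[0.198,-0.215,0.248],[0.177,-0.203,0.273],[0.155,-0.187,0.297],[0,0,0]],"twist":[[0.0304,0.009,0.0218],[0.0304,0.009,0.0218],[0.0304,0.009,0.0218],[0.0304,0.009,0.0218],[0.0304,0.009,0.0218],[0.0304,0.009,0.0218],[0.0304,0.009,0.0218],[0.0304,0.009,0.0218],[0,0,0]]}'
python3 - <<'E'
from h import *
p,R,s=pose();print(p,R.as_euler("xyz"),s["qpos"])
E
```

```text
clock: 2.33
eef_pos: [411.8, -340.2, 145.0]
tool_rot: [-2.352, 0.003, -0.163]
force: [0.4, -0.2, 0.0]
width: 85.5
gripper_force: 0.0
[ 411.75359304 -340.18513342  145.00082825] [-2.35155096  0.00320711 -0.1630823 ] [ 0.98961322  0.91087062 -0.04608727  1.51078496 -0.49889409  1.36390156
 -0.51549227]
```

```bash
cat > k.py <<'E'
from h import *
import itertools
from scipy.optimize import least_squares
lo=np.array([-3.06,-.37,-1.25,.18,-1.1,.23,-2.94]);hi=np.array([3.06,2.12,1.32,2.47,4.24,1.98,2.94])
L=[json.loads(l) for l in open("log.txt")]
def fk(q,x,s):
    b,t,d1,d3,d5,d7,a3,a4,a5=x
    R=Ro.from_euler("z",b+s[0]*q[0]);p=np.array([0,0,d1])
    R=R*Ro.from_euler("y",q[1]);
    R2=R*Ro.from_euler("z",s[1]*q[2]);p=p+R2.apply([a3,0,d3])
    R=R2*Ro.from_euler("y",q[3])*Ro.from_euler("z",s[2]*q[4]);p=p+R.apply([a4,0,d5])
    R=R*Ro.from_euler("y",q[5])*Ro.from_euler("z",s[3]*q[6]);p=p+R.apply([0,0,d7])
    return p,R*Ro.from_euler("z",t)
def fit():
    best=None
    for s in itertools.product([1,-1],repeat=4):
      for b0 in(0,-2,2,-1,1,3):
        def e(x):
            r=[]
            for q,p,o in L:
                P,R=fk(q,x,s);r+=list((P-p)/100)+list((R.inv()*Ro.from_euler("xyz",o)).as_rotvec())
            return np.array(r+list(1e-4*x[6:]))
        for t0 in(0,1.5,3,-1.5):
            o=least_squares(e,[b0,t0,333,420,400,250,0,0,0])
            if best is None or o.cost<best[0]:best=(o.cost,o.x,s)
    return best
def ik(p,R,x,s,q0):
    def e(q):
        P,Q=fk(q,x,s);return np.r_[(P-p)/100,(Q.inv()*R).as_rotvec(),.003*(q-q0)]
    best=None
    rng=np.random.default_rng(0)
    for i in range(12):
        st=np.clip(q0 if i==0 else q0+rng.normal(0,.6,7),lo+.01,hi-.01)
        o=least_squares(e,st,bounds=(lo,hi))
        if best is None or o.cost<best.cost-1e-6:best=o
        if i==0 and best.cost<2e-4:break
    P,Q=fk(best.x,x,s);return best.x,np.linalg.norm(P-p),np.linalg.norm((Q.inv()*R).as_rotvec())
E
python3 - <<'E'
from k import *
c,x,s=fit();print(c,np.round(x,3),s);json.dump([list(x),s],open("m.json","w"))
q=np.array(L[-1][0])
for name,ph,a in(("bodyR",np.pi/4,1),("bodyL",-np.pi/4,-1)):
  qq=q
  for lab,g,yaw,roll in(("grip",[423.6,-271.6,75],-.165,0),("lift",[423,-271,250],-.165,0),("pre",[460,-45*a+20,140],0,0),("pour",[460,-45*a+20,130],0,-90*a),("pre2",[460,-45*a+20,130],0,-105*a),("mathi",[403,296,160],-.3,0),("mat",[403,296,81],-.3,0)):
    # rolling by -90 about x takes top to +y
    R=Ro.from_euler("z",yaw)*Ro.from_euler("x",np.radians(roll))*Ro.from_euler("x",np.pi+ph)
    p=np.array(g)+19*R.apply([0,0,1]);qq,e1,e2=ik(p,R,x,s,qq);print(name,lab,np.round(qq,2),round(e1,1),round(e2,3))
E
```

```text
Still running in the background as job /tmp/bash_jobs.1000/b1b312a8098d (pid 577). You'll get a notice when it ends.
```

```bash
kill -- -$(cat /tmp/bash_jobs.1000/b1b312a8098d/pid); cat > k2.py <<'E'
import re
t=open("k.py").read()
t=t.replace("for b0 in(0,-2,2,-1,1,3)","for b0 in(-2,0,2)").replace("for t0 in(0,1.5,3,-1.5)","for t0 in(0,3)").replace("250,0,0,0])","250,0,0,0],max_nfev=25)").replace("range(12)","range(4)").replace("bounds=(lo,hi))","bounds=(lo,hi),max_nfev=40)").replace("L=[json.loads(l) for l in open(\"log.txt\")]","L=[json.loads(l) for l in open('log.txt')][-2:]")
open("k.py","w").write(t)
E
python3 k2.py; cat > feas.py <<'E'
from k import *
import sys
c,x,s=fit();print(c,np.round(x,3),s,flush=True);json.dump([list(x),s],open("m.json","w"))
q=np.array(L[-1][0])
for name,ph,a in(("bodyR",np.pi/4,1),("bodyL",-np.pi/4,-1)):
  qq=q
  for lab,g,yaw,roll in(("grip",[423.6,-271.6,75],-.165,0),("lift",[423,-271,250],-.165,0),("pre",[460,-45*a+20,140],0,0),("pour",[460,-45*a+20,130],0,-90*a),("pre2",[460,-45*a+20,130],0,-105*a),("mathi",[403,296,160],-.3,0),("mat",[403,296,81],-.3,0)):
    R=Ro.from_euler("z",yaw)*Ro.from_euler("x",np.radians(roll))*Ro.from_euler("x",np.pi+ph)
    p=np.array(g)+19*R.apply([0,0,1]);qq,e1,e2=ik(p,R,x,s,qq);print(name,lab,np.round(qq,2),round(e1,1),round(e2,3),flush=True)
E
timeout 100 python3 feas.py
```

```text
0.00046945076973712766 [-4.10000e-02  1.53600e+00  3.62657e+02  5.21199e+02  4.06238e+02
  3.46139e+02 -5.27300e+00 -1.29760e+01  0.00000e+00] (-1, -1, -1, -1)
bodyR grip [ 0.91  0.98 -0.08  1.67 -0.55  1.13 -0.48] 0.0 0.0
bodyR lift [ 0.91  0.71 -0.07  1.65 -0.53  1.39 -0.63] 0.0 0.0
bodyR pre [ 0.6   0.78 -0.21  1.97 -0.69  0.93 -0.57] 0.0 0.0
bodyR pour [-0.85  0.85  0.57  2.03  0.49  0.7  -2.38] 0.0 0.0
bodyR pre2 [-0.97  1.03  0.63  1.96  0.52  0.85 -2.5 ] 0.0 0.0
bodyR mathi [ 0.3   0.73 -0.78  2.26 -1.1   0.23 -1.  ] 3.5 0.194
bodyR mat [ 0.57  1.28 -1.09  2.2   1.22  0.23 -2.94] 4.5 0.264
bodyL grip [-0.5   1.06  0.8   2.13  0.41  0.25 -2.13] 0.1 0.0
bodyL lift [-0.59  0.68  0.93  2.1   0.49  0.58 -1.94] 0.0 0.0
bodyL pre [-1.05  0.9   0.67  1.92  0.25  0.84 -2.26] 0.0 0.0
bodyL pour [ 0.22  0.76  0.09  2.06 -1.04  0.98 -0.38] 0.0 0.0
bodyL pre2 [ 0.37  0.91  0.02  2.   -1.05  1.17 -0.26] 0.0 0.0
bodyL mathi [-1.16  0.99  0.53  1.47 -0.01  1.44 -2.55] 0.0 0.0
bodyL mat [-1.15  1.1   0.5   1.46 -0.05  1.34 -2.58] 0.0 0.0
```

```bash
cat > feas2.py <<'E'
from k import *
x,s=json.load(open("m.json"));x=np.array(x)
for name,ph,a,q in(("bodyL",-np.pi/4,-1,np.array([-.5,1.06,.8,2.13,.41,.3,-2.1])),("bodyR",np.pi/4,1,np.array(L[-1][0]))):
 for th in (-30,-15,15,30):
  qq=q
  for lab,g,yaw,roll in(("grip",[423.6,-271.6,75],-.165,0),("pour",[460,-45*a+20,130],0,-95*a),("mat",[403,296,81],-.3,0)):
    R=Ro.from_euler("z",yaw)*Ro.from_euler("x",np.radians(roll))*Ro.from_euler("x",np.pi+ph)*Ro.from_euler("y",th,degrees=True)
    p=np.array(g)+19*R.apply([0,0,1]);qq,e1,e2=ik(p,R,x,s,qq);print(name,th,lab,np.round(qq,2),round(e1,1),round(e2,3),"margin",round(min((qq-lo).min(),(hi-qq).min()),2),"back",np.round(-R.apply([0,0,1]),2),flush=True)
E
timeout 120 python3 feas2.py
```

```text
bodyL -30 grip [-0.25  1.13  0.62  1.68  0.2   1.02 -1.89] 0.0 0.0 margin 0.7 back [0.59 0.52 0.61]
bodyL -30 pour [ 0.28  0.98 -0.15  1.64 -0.48  1.35 -0.86] 0.0 0.0 margin 0.62 back [ 0.5  -0.66  0.56]
bodyL -30 mat [-0.81  1.19  0.31  1.24 -0.23  1.67 -2.55] 0.0 0.0 margin 0.31 back [0.66 0.44 0.61]
bodyL -15 grip [-0.4   1.07  0.72  1.91  0.22  0.65 -1.92] 0.0 0.0 margin 0.42 back [0.37 0.63 0.68]
bodyL -15 pour [ 0.34  0.88 -0.12  1.84 -0.68  1.13 -0.68] 0.0 0.0 margin 0.42 back [ 0.26 -0.74  0.62]
bodyL -15 mat [-0.96  1.13  0.38  1.35 -0.12  1.51 -2.56] 0.0 0.0 margin 0.38 back [0.45 0.58 0.68]
bodyL 15 grip [-0.44  0.99  0.71  2.19  1.28  0.23 -2.94] 2.5 0.15 margin 0.0 back [-0.14  0.72  0.68]
bodyL 15 pour [ 1.04  1.04 -0.93  2.26 -0.57  0.24 -0.72] 0.1 0.0 margin 0.01 back [-0.26 -0.74  0.62]
bodyL 15 mat [-1.11  1.02  0.22  1.58  0.36  1.21 -2.93] 0.0 0.0 margin 0.01 back [-0.05  0.73  0.68]
bodyL 30 grip [ 1.    1.52 -1.17  2.47  2.39  1.98 -2.94] 1.6 0.055 margin 0.0 back [-0.39  0.69  0.61]
bodyL 30 pour [ 1.3   1.48 -1.25  2.37  1.86  0.29 -2.94] 1.2 0.063 margin 0.0 
[... 661 characters left out ...]
.01 -0.75  2.19 -1.1   0.23 -0.77] 0.5 0.032 margin 0.0 back [ 0.05 -0.73  0.68]
bodyR 15 grip [ 1.05  0.94 -0.15  1.85 -0.77  0.93 -0.25] 0.0 0.0 margin 0.33 back [-0.37 -0.63  0.68]
bodyR 15 pour [-1.04  0.91  0.69  2.21  0.88  0.48 -2.83] 0.0 0.0 margin 0.11 back [-0.26  0.74  0.62]
bodyR 15 mat [ 0.06  0.79 -0.52  2.18 -1.1   0.23 -1.05] 8.5 0.503 margin 0.0 back [-0.45 -0.58  0.68]
bodyR 30 grip [ 1.28  0.97 -0.34  2.02 -1.01  0.73  0.05] 0.0 0.0 margin 0.09 back [-0.59 -0.52  0.61]
bodyR 30 pour [-1.44  1.4   1.2   2.3  -1.1   0.23 -1.03] 1.9 0.102 margin 0.0 back [-0.5   0.66  0.56]
bodyR 30 mat [-1.33  0.74  0.66  2.18 -1.1   0.23 -1.95] 11.3 0.667 margin 0.0 back [-0.66 -0.44  0.61]
```

```bash
cat > feas3.py <<'E'
from k import *
x,s=json.load(open("m.json"));x=np.array(x)
q0=np.array([.09,.96,-.37,2.01,-.95,.73,-.92])
for D in(115,123):
 for th in(-19,-23,-27):
  q=q0
  for dz in(6,60):
    yaw=-.3;u=np.array([-np.cos(yaw),-np.sin(yaw),0])
    R=Ro.from_euler("z",yaw)*Ro.from_euler("x",np.pi*1.25)*Ro.from_euler("y",th,degrees=True)
    p=np.array([513.5,262.8,75+dz])+D*u+19*R.apply([0,0,1]);q,e1,e2=ik(p,R,x,s,q);P=np.minimum(q-lo,hi-q)
    print(D,th,dz,np.round(q,2),round(e1,1),round(e2,3),"margin",round(P.min(),2),"back",np.round(-R.apply([0,0,1]),2),flush=True)
E
timeout 120 python3 feas3.py
```

```text
115 -19 6 [ 0.28  0.99 -0.65  2.16 -1.1   0.35 -0.77] 0.0 0.0 margin 0.0 back [ 0.11 -0.73  0.67]
115 -19 60 [ 0.26  0.84 -0.62  2.18 -1.05  0.45 -0.91] 0.0 0.0 margin 0.05 back [ 0.11 -0.73  0.67]
115 -23 6 [ 0.15  0.94 -0.46  2.11 -1.1   0.55 -0.79] 0.0 0.0 margin 0.0 back [ 0.18 -0.74  0.65]
115 -23 60 [ 0.14  0.82 -0.44  2.12 -1.05  0.63 -0.91] 0.0 0.0 margin 0.05 back [ 0.18 -0.74  0.65]
115 -27 6 [ 0.11  0.95 -0.4   2.05 -1.01  0.66 -0.87] 0.0 0.0 margin 0.09 back [ 0.25 -0.74  0.63]
115 -27 60 [ 0.1   0.83 -0.39  2.07 -0.98  0.73 -0.97] 0.0 0.0 margin 0.12 back [ 0.25 -0.74  0.63]
123 -19 6 [ 0.3   1.   -0.69  2.18 -1.1   0.31 -0.77] 0.0 0.0 margin 0.0 back [ 0.11 -0.73  0.67]
123 -19 60 [ 0.28  0.85 -0.66  2.2  -1.05  0.42 -0.9 ] 0.0 0.0 margin 0.05 back [ 0.11 -0.73  0.67]
123 -23 6 [ 0.17  0.95 -0.49  2.13 -1.1   0.52 -0.78] 0.0 0.0 margin 0.0 back [ 0.18 -0.74  0.65]
123 -23 60 [ 0.16  0.82 -0.48  2.14 -1.05  0.6  -0.9 ] 0.0 0.0 margin 0.05 back [ 0.18 -0.74  0.65]
123 -27 6 [ 0.11  0.95 -0.41  2.07 -1.03  0.64 -0.85] 0.0 0.0 margin 0.07 back [ 0.25 -0.74  0.63]
123 -27 60 [ 0.1   0.83 -0.4   2.08 -0.99  0.72 -0.95] 0.0 0.0 margin 0.11 back [ 0.25 -0.74  0.63]
```

```bash
cat >> h.py <<'E'
TH=-23
def grasp(yaw,roll=0):  # roll deg of canister about handle; -90 = mouth to +y
    return Ro.from_euler("z",yaw)*Ro.from_euler("x",np.radians(roll))*Ro.from_euler("x",np.pi*1.25)*Ro.from_euler("y",TH,degrees=True)
E
python3 - <<'E'
from h import *
R=grasp(-.162);d=R.apply([0,0,1]);t=np.array([410.7,-269.5,75])+19*d
print(t,d);plan(t-95*d,R,4)
E
```

```text
[ 405.36801588 -256.09749921   62.63299074] [-0.28063074  0.70539478 -0.65089522]
t 2.325 q [ 0.99  0.91 -0.05  1.51 -0.5   1.36 -0.52]
rot deg/row 5.729123779499635 mm/row 8.382290081512757 twist/row [-0.0004, -0.0318, -0.0002]
[0.043, 0.001, 0.072]
[0.05, 0.001, 0.067]
[0.057, 0.001, 0.062]
[0.063, 0.001, 0.056]
```

```bash
python3 -m jog '{"claw":[1,1,1,1,1,1,1,1,1,1,1],"xyz":[[0.043,0,0.072],[0.05,0,0.067],[0.057,0,0.062],[0.063,0,0.056],[0,0,0],[0,0,0.2],[0,0,0.2],[0,0,0.2],[0,0,0.2],[0,0,0.15],[0,0,0]],"twist":[[0,-0.0318,0],[0,-0.0318,0],[0,-0.0318,0],[0,-0.0318,0],[0,0,0],[0,0,0],[0,0,0],[0,0,0],[0,0,0],[0,0,0],[0,0,0]]}'
python3 - <<'E'
from h import *
p,R,s=pose();print(p,R.as_euler("xyz"),s["qpos"])
d=grasp(-.162).apply([0,0,1]);t=np.array([405.4,-256.1,62.6]);print("err tool",R.inv().apply(t-p),(R.inv()*grasp(-.162)).as_rotvec())
T=cam("top");S=cam("scene")
a=cv2.resize(T["color"][160:310,260:410,::-1],(400,400),interpolation=2);b=cv2.resize(S["color"][120:240,130:250,::-1],(400,400),interpolation=2)
cv2.imwrite("pics/m2.png",np.hstack([a,b]))
E
```

```text
clock: 3.7
eef_pos: [405.1, -258.0, 64.7]
tool_rot: [-2.314, 0.28, 0.124]
force: [0.2, 0.1, 1.1]
width: 85.3
gripper_force: 0.0
[ 405.13899282 -257.96363401   64.72222082] [-2.31416635  0.27968805  0.12428923] [ 0.75960933  1.07101554 -0.01889484  1.45295307 -0.32662368  1.43229747
 -0.64049078]
err tool [1.05683727 0.17243367 2.62648802] [-0.00212381 -0.00391594 -0.00327315]
```

View pics/m2.png

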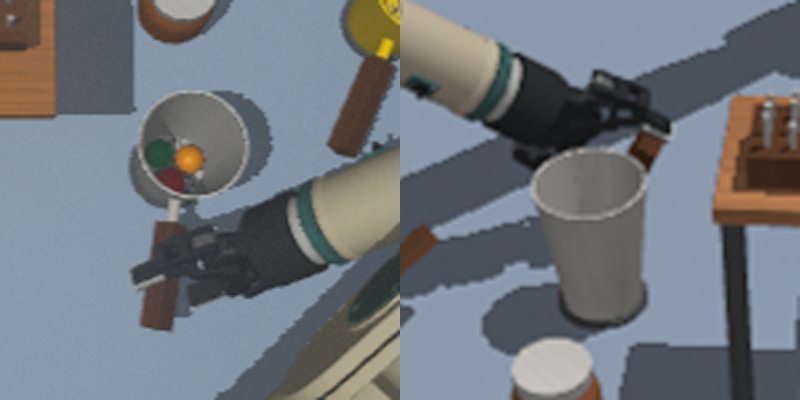

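```bash
python3 -m jog '{"claw":[1,0,0,0,0,0,0,0,0,0],"xyz":[[0.01,0,0.02],[0,0,0],[0,0,0],[0,0,0],[0,0,0],[0,0,0],[0,0,0],[0,0,0],[0,0,0],[0,0,0]],"twist":[[0,0,0],[0,0,0],[0,0,0],[0,0,0],[0,0,0],[0,0,0],[0,0,0],[0,0,0],[0,0,0],[0,0,0]]}'
python3 - <<'E'
from h import *
p,R,s=pose();e=R*grasp(0).inv();print(p,R.as_euler("xyz"),s["qpos"],"can rot",e.as_euler("xyz"),"grip",p-19*R.apply([0,0,1]))
# pour: yaw .3
yaw=.3;u=np.array([-np.cos(yaw),-np.sin(yaw),0])
rim_dir=np.array([-np.sin(yaw),np.cos(yaw),0])
for gx in(450,):
    ax=np.array([gx,0,127])-128*u;print("axis x,y rel",ax,"rim",ax+65*rim_dir)
R1=grasp(.3,-90);print("back",-R1.apply([0,0,1]))
E
```

```text
clock: 5.05
eef_pos: [406.4, -256.2, 63.0]
tool_rot: [-2.314, 0.279, 0.125]
force: [-0.3, -0.0, 2.0]
width: 20.9
gripper_force: 61.4
[ 406.36328005 -256.19518013   62.97307877] [-2.31396727  0.27930215  0.12538174] [ 0.75703216  1.07330644 -0.02006544  1.45355435 -0.32784808  1.42889082
 -0.64114063] can rot [ 0.00097048 -0.00036441 -0.16644874] grip [ 411.62915931 -269.6323531    75.33078479]
axis x,y rel [572.28307061  37.82658645 127.        ] rim [553.07425718  99.92345825 127.        ]
back [0.18092701 0.7372929  0.65089522]
```

```bash
cat >> h.py <<'E'
def rows(a,b,n,cmd=None):
    """a,b: (gx,gy,gz,yaw,rolldeg) of canister grip; prints xyz & twist rows"""
    a,b=np.array(a,float),np.array(b,float);X=[];W=[]
    def tp(v):
        R=grasp(v[3],v[4]);return v[:3]+19*R.apply([0,0,1]),R
    for i in range(n):
        p,R=tp(a+(b-a)*i/n);q,Q=tp(a+(b-a)*(i+1)/n)
        X.append(np.round(R.inv().apply(q-p)/100,3).tolist());W.append(np.round((R.inv()*Q).as_rotvec()/np.pi,4).tolist())
    print('"xyz":',json.dumps(X).replace(" ",""));print('"twist":',json.dumps(W).replace(" ",""))
    print("max mm",100*np.abs(X).max(),"max deg/row",180*np.linalg.norm(W,axis=1).max())
def now():
    p,R,s=pose();e=(R*grasp(0).inv()).as_euler("xyz");g=p-19*R.apply([0,0,1])
    print("t",round(s["clock"],2),"grip",np.round(g,1),"rpy",np.round(e,3),"q",np.round(s["qpos"],2),"F",np.round(s["force"],1),"w",round(s["width"],1));return g,e
E
python3 - <<'E'
from k import *
x,s=json.load(open("m.json"));x=np.array(x)
now()
q=np.array(readout.read_state()["qpos"])
for v in((405,-260,127,-.166,0),(400,-250,127,.1,-38),(400,-250,127,.4,-76),(455,-90,127,.4,-76),(455,-90,112,.4,-97)):
    R=grasp(v[3],v[4]);q,a,b=ik(np.array(v[:3])+19*R.apply([0,0,1]),R,x,s,q);print(v,np.round(q,2),round(a,1),round(b,3),"mar",round(np.minimum(q-lo,hi-q).min(),2),-R.apply([0,0,1]))
rows((411.6,-269.6,75.3,-.166,0),(405,-260,127,-.166,0),4)
rows((405,-260,127,-.166,0),(400,-250,127,.117,-38),6)
rows((400,-250,127,.117,-38),(400,-250,127,.4,-76),6)
E
```

```text
t 5.05 grip [ 411.6 -269.6   75.3] rpy [ 0.001 -0.    -0.166] q [ 0.76  1.07 -0.02  1.45 -0.33  1.43 -0.64] F [-0.3 -0.   2. ] w 20.9
(405, -260, 127, -0.166, 0) [ 0.74  1.   -0.01  1.47 -0.31  1.49 -0.67] 0.0 0.0 mar 0.49 [ 0.27780693 -0.70651166  0.65089522]
(400, -250, 127, 0.1, -38) [ 0.32  0.75  0.17  1.77  0.02  1.02 -0.98] 0.0 0.0 mar 0.7 [ 0.39997855 -0.07261286  0.91364355]
(400, -250, 127, 0.4, -76) [-0.23  0.73  0.46  2.14  0.76  0.53 -1.84] 0.0 0.0 mar 0.3 [0.17526589 0.58882832 0.78902666]
(455, -90, 127, 0.4, -76) [-0.45  0.76  0.31  1.98  0.54  0.8  -1.92] 0.0 0.0 mar 0.49 [0.17526589 0.58882832 0.78902666]
(455, -90, 112, 0.4, -97) [-0.73  0.97  0.5   2.    0.67  0.8  -2.32] 0.0 0.0 mar 0.47 [0.07741571 0.82026578 0.56671938]
"xyz": [[-0.049,-0.106,-0.063],[-0.049,-0.106,-0.063],[-0.049,-0.106,-0.063],[-0.049,-0.106,-0.063]]
"twist": [[0.0,0.0,0.0],[0.0,0.0,0.0],[0.0,0.0,0.0],[0.0,0.0,0.0]]
max mm 10.6 max deg/row 0.0
"xyz": [[-0.012,0.011,0.013],[-0.011,0.01,0.012],[-0.01,0.009,0.01],[-0.009,0.008,0.009],[-0.008,0.007,0.007],[-0.007,0.006,0.005]]
"twist": [[-0.0368,-0.01,0.0034],[-0.0372,-0.0087,0.0025],[-0.0375,-0.0073,0.0017],[-0.0378,-0.0058,0.001],[-0.038,-0.0043,0.0005],[-0.0382,-0.0027,0.0001]]
max mm 1.3 max deg/row 6.893177496626646
"xyz": [[-0.001,0.023,-0.001],[0.0,0.023,-0.001],[0.001,0.023,-0.001],[0.002,0.023,-0.001],[0.003,0.023,-0.001],[0.004,0.022,-0.001]]
"twist": [[-0.0382,-0.001,-0.0001],[-0.0382,0.0007,-0.0001],[-0.0382,0.0023,0.0001],[-0.038,0.0039,0.0004],[-0.0378,0.0055,0.0009],[-0.0376,0.007,0.0015]]
max mm 2.3 max deg/row 6.889580829049036
```

```bash
python3 -m jog '{"claw":[0,0,0,0,0,0,0,0,0,0,0],"xyz":[[-0.049,-0.106,-0.063],[-0.049,-0.106,-0.063],[-0.049,-0.106,-0.063],[-0.049,-0.106,-0.063],[-0.012,0.011,0.013],[-0.011,0.01,0.012],[-0.01,0.009,0.01],[-0.009,0.008,0.009],[-0.008,0.007,0.007],[-0.007,0.006,0.005],[0,0,0]],"twist":[[0,0,0],[0,0,0],[0,0,0],[0,0,0],[-0.0368,-0.01,0.0034],[-0.0372,-0.0087,0.0025],[-0.0375,-0.0073,0.0017],[-0.0378,-0.0058,0.001],[-0.038,-0.0043,0.0005],[-0.0382,-0.0027,0.0001],[0,0,0]]}'
python3 -c "
from h import *
g,e=now()
rows((*g,e[2],np.degrees(e[0])),(400,-250,127,.4,-76),6)"
```

```text
clock: 6.42
eef_pos: [392.7, -245.5, 110.6]
tool_rot: [-3.005, 0.397, 0.175]
force: [0.3, -0.5, -2.4]
width: 21.3
gripper_force: 60.7
t 6.42 grip [ 400.3 -246.8  128. ] rpy [-0.66  -0.001  0.121] q [ 0.31  0.76  0.18  1.8  -0.    1.   -0.96] F [ 0.3 -0.5 -2.4] w 21.3
"xyz": [[-0.001,0.028,-0.0],[-0.0,0.028,0.001],[0.001,0.028,0.001],[0.002,0.027,0.002],[0.002,0.027,0.002],[0.003,0.026,0.003]]
"twist": [[-0.0383,-0.001,0.0002],[-0.0383,0.0006,0.0002],[-0.0383,0.0022,0.0004],[-0.0381,0.0038,0.0007],[-0.0379,0.0054,0.0012],[-0.0377,0.0069,0.0018]]
max mm 2.8000000000000003 max deg/row 6.90632579596416
```

```bash
python3 -m jog '{"claw":[0,0,0,0,0,0,0],"xyz":[[-0.001,0.028,0],[0,0.028,0.001],[0.001,0.028,0.001],[0.002,0.027,0.002],[0.002,0.027,0.002],[0.003,0.026,0.003],[0,0,0]],"twist":[[-0.0383,-0.001,0.0002],[-0.0383,0.0006,0.0002],[-0.0383,0.0022,0.0004],[-0.0381,0.0038,0.0007],[-0.0379,0.0054,0.0012],[-0.0377,0.0069,0.0018],[0,0,0]]}'
python3 - <<'E'
from h import *
g,e=now()
rows((*g,e[2],np.degrees(e[0])),(436,-90,127,.4,-76),8)
T=cam("top");S=cam("scene")
a=cv2.resize(T["color"][110:310,150:350,::-1],(400,400),interpolation=2);b=cv2.resize(S["color"][100:270,160:330,::-1],(400,400),interpolation=2)
cv2.imwrite("pics/m3.png",np.hstack([a,b]))
E
```

```text
clock: 7.3
eef_pos: [395.4, -263.3, 110.2]
tool_rot: [2.561, 0.347, 0.182]
force: [-0.9, 0.2, -3.1]
width: 21.0
gripper_force: 60.7
t 7.3 grip [ 398.8 -252.1  125.1] rpy [-1.328  0.006  0.398] q [-0.38  0.85  0.69  2.19  0.45  0.37 -1.57] F [-0.9  0.2 -3.1] w 21.0
"xyz": [[0.077,-0.143,-0.129],[0.077,-0.143,-0.129],[0.077,-0.143,-0.129],[0.077,-0.143,-0.129],[0.077,-0.143,-0.129],[0.077,-0.143,-0.129],[0.077,-0.143,-0.129],[0.077,-0.143,-0.129]]
"twist": [[0.0,0.0,-0.0001],[0.0,0.0,-0.0001],[0.0,0.0,-0.0001],[0.0,0.0,-0.0001],[0.0,0.0,-0.0001],[0.0,0.0,-0.0001],[0.0,0.0,-0.0001],[0.0,0.0,-0.0001]]
max mm 14.299999999999999 max deg/row 0.018000000000000002
```

View pics/m3.png

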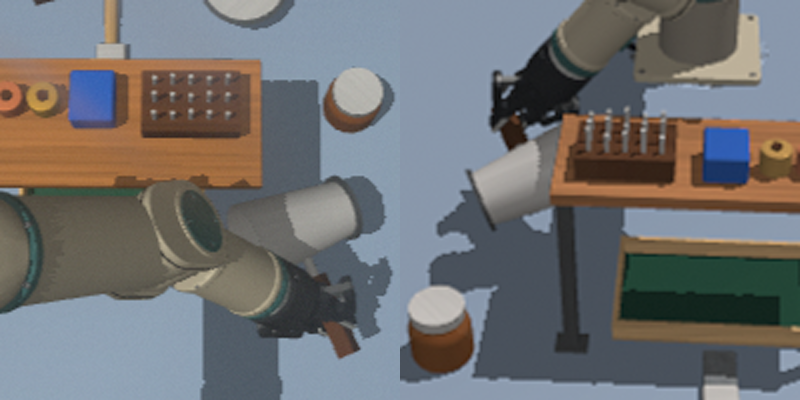

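```bash
python3 - <<'E'
from h import *
g,e=now()
rows((*g,e[2],np.degrees(e[0])),(448,-92,128,.4,-76),9)
E
```

```text
t 7.4 grip [ 399.8 -254.3  126. ] rpy [-1.329e+00  1.000e-03  3.930e-01] q [-0.37  0.85  0.69  2.19  0.45  0.37 -1.57] F [-0.1 -0.3 -4.4] w 21.1
"xyz": [[0.079,-0.124,-0.118],[0.079,-0.124,-0.118],[0.079,-0.124,-0.118],[0.079,-0.124,-0.117],[0.08,-0.124,-0.117],[0.08,-0.124,-0.117],[0.08,-0.124,-0.117],[0.08,-0.124,-0.117],[0.08,-0.123,-0.117]]
"twist": [[-0.0,0.0001,-0.0002],[-0.0,0.0001,-0.0002],[-0.0,0.0001,-0.0002],[-0.0,0.0001,-0.0002],[-0.0,0.0001,-0.0002],[-0.0,0.0001,-0.0002],[-0.0,0.0001,-0.0002],[-0.0,0.0001,-0.0002],[-0.0,0.0001,-0.0002]]
max mm 12.4 max deg/row 0.04024922359499621
```

```bash
python3 -m jog '{"claw":[0,0,0,0,0,0,0,0,0,0],"xyz":[[0.079,-0.124,-0.118],[0.079,-0.124,-0.118],[0.079,-0.124,-0.118],[0.08,-0.124,-0.117],[0.08,-0.124,-0.117],[0.08,-0.124,-0.117],[0.08,-0.124,-0.117],[0.08,-0.124,-0.117],[0.08,-0.124,-0.117],[0,0,0]],"twist":[[0,0,0],[0,0,0],[0,0,0],[0,0,0],[0,0,0],[0,0,0],[0,0,0],[0,0,0],[0,0,0],[0,0,0]]}'
python3 - <<'E'
from h import *
g,e=now()
a=(*g,e[2],np.degrees(e[0]));b=(456,-88,120,.4,-83)
rows(a,b,4);rows(b,(460,-85,113,.4,-93),12)
E
```

```text
clock: 8.65
eef_pos: [445.9, -100.3, 111.9]
tool_rot: [2.561, 0.34, 0.182]
force: [-0.0, -0.1, -3.5]
width: 21.2
gripper_force: 60.8
t 8.65 grip [449.2 -89.1 126.9] rpy [-1.329e+00 -1.000e-03  3.980e-01] q [-0.62  0.84  0.57  2.04  0.28  0.68 -1.69] F [-0.  -0.1 -3.5] w 21.2
"xyz": [[0.022,-0.0,0.009],[0.022,-0.001,0.009],[0.022,-0.001,0.009],[0.022,-0.002,0.008]]
"twist": [[-0.0088,0.0001,0.0036],[-0.0088,0.0001,0.0036],[-0.0088,0.0001,0.0036],[-0.0088,0.0001,0.0036]]
max mm 2.1999999999999997 max deg/row 1.711515118250493
"xyz": [[0.005,-0.002,0.002],[0.005,-0.002,0.002],[0.005,-0.002,0.002],[0.005,-0.002,0.002],[0.005,-0.002,0.002],[0.005,-0.002,0.002],[0.005,-0.002,0.002],[0.005,-0.002,0.002],[0.005,-0.002,0.002],[0.005,-0.002,0.002],[0.005,-0.002,0.001],[0.005,-0.002,0.001]]
"twist": [[-0.0043,-0.0,0.0018],[-0.0043,0.0,0.0018],[-0.0043,0.0,0.0018],[-0.0043,0.0,0.0018],[-0.0043,-0.0,0.0018],[-0.0043,0.0,0.0018],[-0.0043,-0.0,0.0018],[-0.0043,0.0,0.0018],[-0.0043,-0.0,0.0018],[-0.0043,-0.0,0.0018],[-0.0043,0.0,0.0018],[-0.0043,-0.0,0.0018]]
max mm 0.5 max deg/row 0.8390780654980798
```

```bash
python3 -m jog '{"claw":[0,0,0,0,0],"xyz":[[0.022,0,0.009],[0.022,-0.001,0.009],[0.022,-0.001,0.009],[0.022,-0.002,0.008],[0,0,0]],"twist":[[-0.0088,0,0.0036],[-0.0088,0,0.0036],[-0.0088,0,0.0036],[-0.0088,0,0.0036],[0,0,0]]}'
python3 -m jog '{"claw":[0,0,0,0,0,0,0,0,0,0,0,0],"xyz":[[0.005,-0.002,0.002],[0.005,-0.002,0.002],[0.005,-0.002,0.002],[0.005,-0.002,0.002],[0.005,-0.002,0.002],[0.005,-0.002,0.002],[0.005,-0.002,0.002],[0.005,-0.002,0.002],[0.005,-0.002,0.002],[0.005,-0.002,0.002],[0.005,-0.002,0.002],[0.005,-0.002,0.002]],"twist":[[-0.0043,0,0.0018],[-0.0043,0,0.0018],[-0.0043,0,0.0018],[-0.0043,0,0.0018],[-0.0043,0,0.0018],[-0.0043,0,0.0018],[-0.0043,0,0.0018],[-0.0043,0,0.0018],[-0.0043,0,0.0018],[-0.0043,0,0.0018],[-0.0043,0,0.0018],[-0.0043,0,0.0018]]}'
python3 - <<'E'
from h import *
g,e=now()
for n in("top","scene"):
    d=cam(n)
    for l in("stone_red_center","stone_green_center","stone_amber_center"):print(n,l,[(np.round(b["rect"]).tolist(),round(b["score"],2)) for b in optics.boxes_of(n,l)[:2]])
    cv2.imwrite(f"pics/x{n}.png",d["color"][:,:,::-1])
T,S=[cv2.imread(f"pics/x{n}.png") for n in("top","scene")]
a=cv2.resize(T[110:310,130:330],(400,400),interpolation=2);b=cv2.resize(S[120:270,200:350],(400,400),interpolation=2)
cv2.imwrite("pics/m4.png",np.hstack([a,b]))
E
```

```text
clock: 9.28
eef_pos: [452.1, -102.2, 106.0]
tool_rot: [2.436, 0.315, 0.142]
force: [0.6, -0.3, -3.1]
width: 21.2
gripper_force: 60.8
clock: 10.78
eef_pos: [456.9, -102.2, 101.6]
tool_rot: [2.26, 0.265, 0.09]
force: [-0.1, -0.2, -2.6]
width: 21.1
gripper_force: 60.9
t 10.78 grip [458.7 -87.3 113.3] rpy [-1.626  0.002  0.397] q [-0.85  1.06  0.74  2.04  0.32  0.64 -1.94] F [-0.1 -0.2 -2.6] w 21.1
top stone_red_center [([199.0, 104.0, 15.0, 39.0], 0.38)]
top stone_green_center []
top stone_amber_center []
scene stone_red_center [([307.0, 206.0, 4.0, 12.0], 0.39)]
scene stone_green_center [([297.0, 206.0, 10.0, 8.0], 0.61), ([220.0, 147.0, 146.0, 108.0], 0.6)]
scene stone_amber_center []
```

View pics/m4.png

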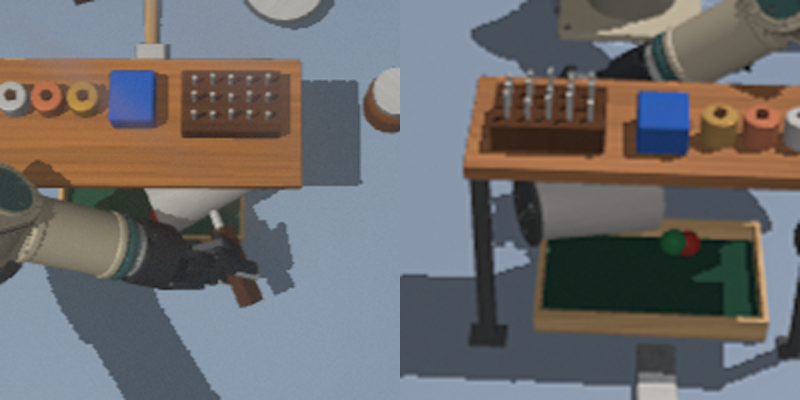

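```bash
python3 -m jog '{"claw":[0,0,0,0,0,0,0,0,0,0,0,0],"xyz":[[0,0,0],[0,0,0],[0.003,0,0],[0.003,0,0],[0.003,0,0],[0.003,0,0],[0.003,0,0],[0.003,0,0],[0,0,0],[0,0,0],[0,0,0],[0,0,0]],"twist":[[0,0,0],[0,0,0],[-0.0086,0,0.0036],[-0.0086,0,0.0036],[-0.0086,0,0.0036],[-0.0086,0,0.0036],[-0.0086,0,0.0036],[-0.0086,0,0.0036],[0,0,0],[0,0,0],[0,0,0],[0,0,0]]}'
python3 - <<'E'
from h import *
g,e=now()
d=cam("scene")
cv2.imwrite("pics/m5.png",cv2.resize(d["color"][180:260,230:350,::-1],(720,480),interpolation=2))
rows((*g,e[2],np.degrees(e[0])),(448,-92,127,.4,-76),6)
E
```

```text
clock: 12.68
eef_pos: [458.6, -102.2, 101.4]
tool_rot: [2.09, 0.21, 0.051]
force: [0.2, -0.7, -2.3]
width: 21.3
gripper_force: 61.0
t 12.68 grip [459.7 -85.6 110.6] rpy [-1.8    0.002  0.397] q [-0.95  1.19  0.81  2.03  0.32  0.65 -2.06] F [ 0.2 -0.7 -2.3] w 21.3
"xyz": [[-0.025,0.011,-0.003],[-0.026,0.01,-0.005],[-0.027,0.008,-0.007],[-0.028,0.007,-0.008],[-0.028,0.006,-0.01],[-0.029,0.004,-0.011]]
"twist": [[0.0231,0.0001,-0.0099],[0.0231,0.0001,-0.0099],[0.0231,0.0001,-0.0099],[0.0231,0.0001,-0.0099],[0.0231,0.0001,-0.0099],[0.0231,0.0001,-0.01]]
max mm 2.9000000000000004 max deg/row 4.530925733224945
```

View pics/m5.png

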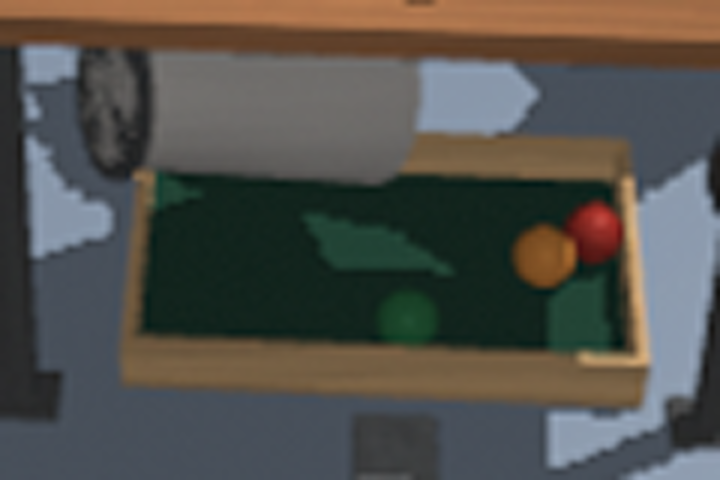

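```bash
python3 -m jog '{"claw":[0,0,0,0,0,0,0],"xyz":[[-0.025,0.011,-0.003],[-0.026,0.01,-0.005],[-0.027,0.008,-0.007],[-0.028,0.007,-0.008],[-0.028,0.006,-0.01],[-0.029,0.004,-0.011],[0,0,0]],"twist":[[0.0231,0,-0.0099],[0.0231,0,-0.0099],[0.0231,0,-0.0099],[0.0231,0,-0.0099],[0.0231,0,-0.0099],[0.0231,0,-0.01],[0,0,0]]}'
python3 - <<'E'
from h import *
g,e=now()
a=(*g,e[2],np.degrees(e[0]))
b=(393,-92,128,.4,-76)
rows(a,b,4)
c=(393,-92,128,.1,-38);rows(b,c,6);rows(c,(393,-92,128,-.2,0),6)
E
```

```text
clock: 13.6
eef_pos: [444.4, -104.9, 113.2]
tool_rot: [2.562, 0.343, 0.178]
force: [0.0, 0.0, -2.8]
width: 21.2
gripper_force: 60.9
t 13.6 grip [447.8 -93.7 128.1] rpy [-1.328  0.002  0.394] q [-0.61  0.84  0.57  2.04  0.29  0.68 -1.68] F [ 0.   0.  -2.8] w 21.2
"xyz": [[-0.126,-0.049,0.022],[-0.126,-0.049,0.022],[-0.126,-0.049,0.022],[-0.126,-0.049,0.022]]
"twist": [[-0.0001,0.0002,-0.0004],[-0.0001,0.0002,-0.0004],[-0.0001,0.0002,-0.0004],[-0.0001,0.0002,-0.0004]]
max mm 12.6 max deg/row 0.08248636250920512
"xyz": [[-0.004,-0.023,-0.001],[-0.003,-0.023,-0.001],[-0.002,-0.023,-0.001],[-0.001,-0.023,-0.001],[-0.0,-0.023,-0.001],[0.001,-0.023,-0.001]]
"twist": [[0.0379,-0.0074,-0.0008],[0.0382,-0.0058,-0.0001],[0.0384,-0.0042,0.0004],[0.0385,-0.0024,0.0007],[0.0386,-0.0007,0.0009],[0.0386,0.0011,0.0009]]
max mm 2.3 max deg/row 6.954828250934741
"xyz": [[0.002,-0.023,-0.001],[0.003,-0.023,-0.001],[0.004,-0.023,-0.001],[0.005,-0.023,-0.001],[0.005,-0.022,-0.001],[0.006,-0.022,-0.001]]
"twist": [[0.0385,0.0028,0.0007],[0.0383,0.0045,0.0003],[0.0381,0.0062,-0.0002],[0.0378,0.0078,-0.0009],[0.0374,0.0092,-0.0018],[0.037,0.0106,-0.0028]]
max mm 2.3 max deg/row 6.949445445501389
```

```bash
python3 -m jog '{"claw":[0,0,0,0,0,0,0,0,0,0,0],"xyz":[[-0.126,-0.049,0.022],[-0.126,-0.049,0.022],[-0.126,-0.049,0.022],[-0.126,-0.049,0.022],[-0.004,-0.023,-0.001],[-0.003,-0.023,-0.001],[-0.002,-0.023,-0.001],[-0.001,-0.023,-0.001],[0,-0.023,-0.001],[0.001,-0.023,-0.001],[0,0,0]],"twist":[[0,0,0],[0,0,0],[0,0,0],[0,0,0],[0.0379,-0.0074,-0.0008],[0.0382,-0.0058,-0.0001],[0.0384,-0.0042,0.0004],[0.0385,-0.0024,0.0007],[0.0386,-0.0007,0.0009],[0.0386,0.0011,0.0009],[0,0,0]]}'
python3 - <<'E'
from h import *
g,e=now()
rows((*g,e[2],np.degrees(e[0])),(393,-92,130,-.2,0),6)
rows((393,-92,130,-.2,0),(396,100,130,-.25,0),5)
E
```

```text
clock: 14.98
eef_pos: [384.8, -91.8, 109.0]
tool_rot: [-3.013, 0.403, 0.143]
force: [0.5, 0.4, -1.8]
width: 20.9
gripper_force: 60.9
t 14.97 grip [392.5 -93.1 126.4] rpy [-0.667  0.004  0.093] q [ 0.06  0.7   0.16  1.96 -0.12  0.91 -1.16] F [ 0.5  0.4 -1.8] w 20.9
"xyz": [[0.0,-0.025,-0.007],[0.001,-0.026,-0.007],[0.002,-0.027,-0.006],[0.003,-0.027,-0.006],[0.004,-0.027,-0.005],[0.005,-0.027,-0.005]]
"twist": [[0.0386,0.0027,0.0003],[0.0384,0.0044,-0.0001],[0.0382,0.006,-0.0006],[0.0379,0.0076,-0.0013],[0.0375,0.009,-0.0022],[0.0371,0.0104,-0.0032]]
max mm 2.7 max deg/row 6.965185998952219
"xyz": [[0.041,-0.267,0.273],[0.037,-0.267,0.274],[0.033,-0.266,0.275],[0.03,-0.266,0.276],[0.026,-0.265,0.277]]
"twist": [[0.0009,0.0023,0.0021],[0.0009,0.0023,0.0021],[0.0009,0.0023,0.0021],[0.0009,0.0023,0.0021],[0.0009,0.0023,0.0021]]
max mm 27.700000000000003 max deg/row 0.5835443427881037
```

```bash
python3 -m jog '{"claw":[0,0,0,0,0,0,0,0,0,0,0,0],"xyz":[[0,-0.025,-0.007],[0.001,-0.026,-0.007],[0.002,-0.027,-0.006],[0.003,-0.027,-0.006],[0.004,-0.027,-0.005],[0.005,-0.027,-0.005],[0.041,-0.267,0.273],[0.037,-0.267,0.274],[0.033,-0.266,0.275],[0.03,-0.266,0.276],[0.026,-0.265,0.277],[0,0,0]],"twist":[[0.0386,0.0027,0.0003],[0.0384,0.0044,0],[0.0382,0.006,-0.0006],[0.0379,0.0076,-0.0013],[0.0375,0.009,-0.0022],[0.0371,0.0104,-0.0032],[0.0009,0.0023,0.0021],[0.0009,0.0023,0.0021],[0.0009,0.0023,0.0021],[0.0009,0.0023,0.0021],[0.0009,0.0023,0.0021],[0,0,0]]}'
python3 - <<'E'
from h import *
g,e=now()
rows((*g,e[2],np.degrees(e[0])),(392,200,130,-.27,0),4)
# mat fit: black pixels ellipse in both views, and stripe
for n,(x0,y0,x1,y1) in(("top",(85,200,150,262)),("scene",(340,190,400,230))):
    d=cam(n);I=d["color"][y0:y1,x0:x1].astype(int)
    M=(I.max(2)<62);s=((I.min(2)>150)).astype(np.uint8)
    k,l,st,ce=cv2.connectedComponentsWithStats(M.astype(np.uint8));j=1+np.argmax(st[1:,4])
    c=max(cv2.findContours((l==j).astype(np.uint8),cv2.RETR_EXTERNAL,cv2.CHAIN_APPROX_NONE)[0],key=len)
    h=cv2.convexHull(c)[:,0]+[x0,y0]
    P=np.array([atz(d,u,v,6)[:2] for u,v in h]);(cx,cy),r=cv2.minEnclosingCircle(P.astype(np.float32))
    from scipy.optimize import least_squares
    o=least_squares(lambda z:np.linalg.norm(P-z[:2],axis=1)-z[2],[cx,cy,r],loss="soft_l1");print(n,st[j],"mec",cx,cy,r,"fit",o.x)
    v,u=np.nonzero((I.min(2)>150)&(cv2.dilate((l==j).astype(np.uint8),np.ones((5,5)))>0))
    Q=np.array([atz(d,a+x0,b+y0,6)[:2] for a,b in zip(u,v)]).reshape(-1,2)
    if len(Q)>3:
        m=Q.mean(0);w=np.linalg.svd(Q-m)[2][0];print("stripe",m,len(Q),"axis yaw",np.arctan2(w[1],w[0]),"from ctr",np.arctan2(*(o.x[:2]-m)[::-1]),np.linalg.norm(o.x[:2]-m))
E
```

```text
clock: 16.48
eef_pos: [388.4, 120.6, 118.6]
tool_rot: [-2.312, 0.286, 0.056]
force: [-0.8, 0.1, -2.0]
width: 20.9
gripper_force: 60.9
t 16.48 grip [392.8 106.8 131. ] rpy [ 0.001  0.007 -0.236] q [ 0.39  0.83 -0.25  2.11 -0.77  0.86 -0.76] F [-0.8  0.1 -2. ] w 20.9
"xyz": [[0.012,-0.158,0.171],[0.01,-0.158,0.171],[0.009,-0.158,0.172],[0.007,-0.157,0.172]]
"twist": [[0.0007,0.0019,0.0018],[0.0007,0.0019,0.0018],[0.0007,0.0019,0.0018],[0.0007,0.0019,0.0018]]
max mm 17.2 max deg/row 0.4876638186291864
top [  12    8   47   46 1592] mec 512.783447265625 262.7720031738281 63.91619110107422 fit [512.90340942 262.72017352  62.91966353]
stripe [468.79798092 278.31807946] 38 axis yaw 2.8590376343722466 from ctr -0.33992320807031123 46.78229892156444
scene [   8    2   42   38 1018] mec 521.2594604492188 232.88258361816406 91.21549224853516 fit [514.47289348 241.39272194  81.01461431]
stripe [523.13564425 272.10070629] 46 axis yaw -0.21735297012046575 from ctr -1.8457521519000681 31.906481373515724
```

```bash
python3 -m jog '{"claw":[0,0,0,0,0],"xyz":[[0.012,-0.158,0.171],[0.01,-0.158,0.171],[0.009,-0.158,0.172],[0.007,-0.157,0.172],[0,0,0]],"twist":[[0.0007,0.0019,0.0018],[0.0007,0.0019,0.0018],[0.0007,0.0019,0.0018],[0.0007,0.0019,0.0018],[0,0,0]]}'
python3 - <<'E'
from h import *
g,e=now()
rows((*g,e[2],np.degrees(e[0])),(391.3,302.5,120,-.315,0),5)
E
```

```text
clock: 17.2
eef_pos: [391.2, 210.3, 117.3]
tool_rot: [-2.314, 0.284, 0.015]
force: [0.3, 0.1, -2.7]
width: 21.1
gripper_force: 60.9
t 17.2 grip [395.  196.3 129.6] rpy [-0.     0.005 -0.277] q [ 0.29  0.83 -0.37  2.17 -0.97  0.69 -0.76] F [ 0.3  0.1 -2.7] w 21.1
"xyz": [[0.002,-0.13,0.17],[0.001,-0.129,0.17],[-0.001,-0.129,0.17],[-0.003,-0.129,0.17],[-0.004,-0.128,0.171]]
"twist": [[0.0007,0.0017,0.0016],[0.0007,0.0017,0.0016],[0.0007,0.0017,0.0016],[0.0007,0.0017,0.0016],[0.0007,0.0017,0.0016]]
max mm 17.1 max deg/row 0.4386980738503419
```

```bash
python3 -m jog '{"claw":[0,0,0,0,0,0],"xyz":[[0.002,-0.13,0.17],[0.001,-0.129,0.17],[-0.001,-0.129,0.17],[-0.003,-0.129,0.17],[-0.004,-0.128,0.171],[0,0,0]],"twist":[[0.0007,0.0017,0.0016],[0.0007,0.0017,0.0016],[0.0007,0.0017,0.0016],[0.0007,0.0017,0.0016],[0.0007,0.0017,0.0016],[0,0,0]]}'
python3 - <<'E'
from h import *
g,e=now()
rows((*g,e[2],np.degrees(e[0])),(391.3,302.5,92,-.315,0),3)
T=cam("top")
np.save("T.npy",T["color"]);
print(proj(T,g+[128*np.cos(e[2]),128*np.sin(e[2]),65]))
cv2.imwrite("pics/m6.png",cv2.resize(T["color"][185:305,60:210,::-1],(750,600),interpolation=2))
E
```

```text
clock: 17.95
eef_pos: [389.1, 315.8, 107.5]
tool_rot: [-2.313, 0.285, -0.026]
force: [0.0, -0.3, -0.9]
width: 21.4
gripper_force: 61.0
t 17.95 grip [392.3 301.7 119.8] rpy [ 0.001  0.005 -0.318] q [ 0.28  0.94 -0.71  2.2  -1.08  0.35 -0.86] F [ 0.  -0.3 -0.9] w 21.4
"xyz": [[0.022,0.065,0.063],[0.022,0.065,0.063],[0.022,0.065,0.063]]
"twist": [[-0.0002,-0.0002,-0.0002],[-0.0002,-0.0002,-0.0002],[-0.0002,-0.0002,-0.0002]]
max mm 6.5 max deg/row 0.062353829072479584
[100.0605264  218.75698696]
```

View pics/m6.png

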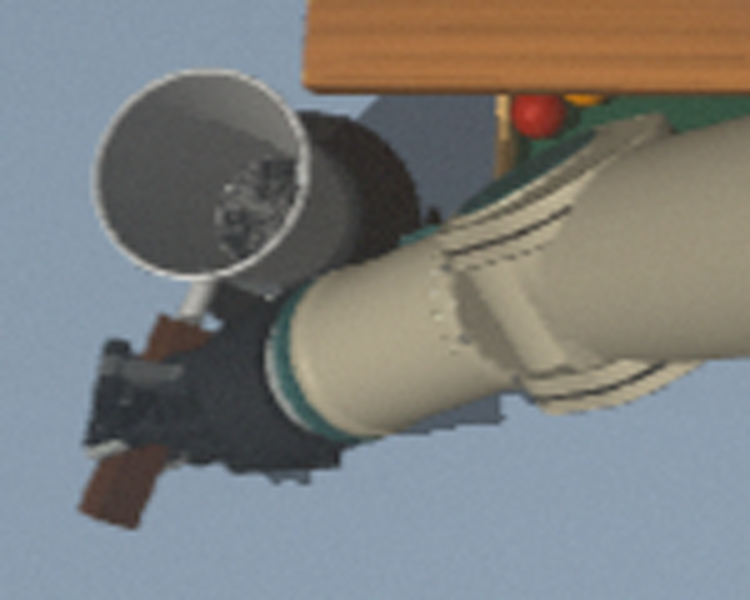

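```bash
python3 -m jog '{"claw":[0,0,0,0],"xyz":[[0.027,0.065,0.063],[0.027,0.065,0.063],[0.022,0.065,0.063],[0,0,0]],"twist":[[0,0,0],[0,0,0],[0,0,0],[0,0,0]]}'
python3 - <<'E'
from h import *
g,e=now()
rows((*g,e[2],np.degrees(e[0])),(393.0,302.5,80.5,-.315,0),4)
E
```

```text
clock: 18.5
eef_pos: [388.4, 316.5, 78.9]
tool_rot: [-2.313, 0.286, -0.026]
force: [0.1, -0.2, -2.1]
width: 21.4
gripper_force: 61.0
t 18.5 grip [391.7 302.4  91.3] rpy [ 0.     0.006 -0.319] q [ 0.3   1.03 -0.75  2.19 -1.08  0.27 -0.82] F [ 0.1 -0.2 -2.1] w 21.4
"xyz": [[0.011,0.018,0.017],[0.011,0.018,0.017],[0.011,0.018,0.017],[0.011,0.018,0.017]]
"twist": [[-0.0001,-0.0002,-0.0002],[-0.0001,-0.0002,-0.0002],[-0.0001,-0.0002,-0.0002],[-0.0001,-0.0002,-0.0002]]
max mm 1.7999999999999998 max deg/row 0.05399999999999999
```

```bash
python3 -m jog '{"claw":[0,0,0],"xyz":[[0.016,0.018,0.017],[0.016,0.018,0.017],[0,0,0]],"twist":[[0,0,0],[0,0,0],[0,0,0]]}'
python3 - <<'E'
from h import *
g,e=now()
rows((*g,e[2],np.degrees(e[0])),(393.0,302.5,80.5,-.315,0),2)
E
```

```text
clock: 18.88
eef_pos: [390.6, 316.9, 74.1]
tool_rot: [-2.313, 0.284, -0.026]
force: [-0.5, 0.4, -2.6]
width: 21.3
gripper_force: 61.0
t 18.88 grip [393.8 302.8  86.5] rpy [ 0.001  0.004 -0.318] q [ 0.3   1.04 -0.75  2.19 -1.08  0.27 -0.81] F [-0.5  0.4 -2.6] w 21.3
"xyz": [[0.004,0.023,0.019],[0.004,0.023,0.019]]
"twist": [[-0.0002,-0.0003,-0.0002],[-0.0002,-0.0003,-0.0002]]
max mm 2.3 max deg/row 0.07421590126111788
```

```bash
python3 -m jog '{"claw":[0,0,0,0],"xyz":[[0.006,0.022,0.019],[0.006,0.022,0.019],[0,0,0],[0,0,0]],"twist":[[0,0,0],[0,0,0],[0,0,0],[0,0,0]]}'
python3 -c "
from h import *
now()"
```

```text
clock: 19.38
eef_pos: [389.8, 317.2, 69.1]
tool_rot: [-2.311, 0.283, -0.024]
force: [-1.0, -2.1, 5.0]
width: 21.4
gripper_force: 61.9
t 19.38 grip [393.  303.   81.4] rpy [ 0.003  0.004 -0.317] q [ 0.31  1.06 -0.76  2.19 -1.08  0.25 -0.8 ] F [-1.  -2.1  5. ] w 21.4
```

```bash
python3 -m jog '{"claw":[0.5,1,1,1,1,1,1,1,1,1,1,1],"xyz":[[0,0,0],[0,0,0],[0,0,0],[0,0,0],[0,0,0],[0,0,-0.05],[0,0,-0.15],[0,0,-0.2],[0,0,-0.2],[0,0,-0.2],[0,0,-0.2],[0,0,0]],"twist":[[0,0,0],[0,0,0],[0,0,0],[0,0,0],[0,0,0],[0,0,0],[0,0,0],[0,0,0],[0,0,0],[0,0,0],[0,0,0],[0,0,0]]}'
python3 - <<'E'
from h import *
now()
T=cam("top");S=cam("scene")
a=cv2.resize(T["color"][190:300,60:180,::-1],(436,400),interpolation=2);b=cv2.resize(S["color"][150:250,300:400,::-1],(360,360),interpolation=2)
b=cv2.copyMakeBorder(b,0,40,0,0,cv2.BORDER_CONSTANT)
cv2.imwrite("pics/m7.png",np.hstack([a,b]))
print(proj(T,[513,263,146]),proj(S,[513,263,146]),proj(T,[513,263,6]))
E
```

```text
clock: 20.88
eef_pos: [408.0, 241.5, 133.6]
tool_rot: [-2.314, 0.282, -0.028]
force: [-0.2, -0.3, -0.2]
width: 85.6
gripper_force: 0.0
t 20.88 grip [411.2 227.4 145.9] rpy [ 0.     0.002 -0.32 ] q [ 0.36  0.84 -0.57  2.16 -0.91  0.57 -0.94] F [-0.2 -0.3 -0.2] w 85.6
[104.49731785 221.90238631] [376.13301613 173.77199554] [120.13522255 230.47504155]
```

View pics/m7.png

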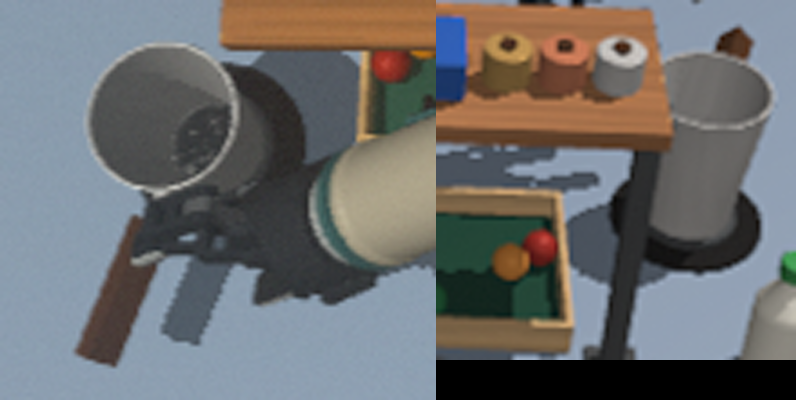

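```bash
python3 -m jog '{"claw":[1,1,1,1,1,1],"xyz":[[-0.05,0,-0.15],[-0.05,0,-0.2],[-0.05,0,-0.2],[-0.05,0,-0.15],[0,0,0],[0,0,0]],"twist":[[0,0,0],[0,0,0],[0,0,0],[0,0,0],[0,0,0],[0,0,0]]}'
python3 - <<'E'
from h import *
now();T=cam("top")
x0,y0,x1,y1=70,245,112,300
I=T["color"][y0:y1,x0:x1].astype(int);M=((I[...,0]-I[...,2]>15)&(I[...,0]<140)).astype(np.uint8)
k,l,st,ce=cv2.connectedComponentsWithStats(M);j=1+np.argmax(st[1:,4]);v,u=np.nonzero(l==j)
Q=np.array([atz(T,a+x0,b+y0,81)[:2] for a,b in zip(u,v)]);m=Q.mean(0);w=np.linalg.svd(Q-m)[2][0];print(len(Q),m,np.arctan2(w[1],w[0]),"from axis",np.arctan2(*(np.array([513,263])-m)[::-1]))
for l in("tray","jar","flux_bottle","brush"):print(l,[np.round(b["rect"]).tolist() for b in optics.boxes_of("top",l)[:1]])
E
```

```text
clock: 21.72
eef_pos: [399.5, 191.4, 184.1]
tool_rot: [-2.312, 0.284, -0.025]
force: [0.2, 0.1, 0.0]
width: 85.9
gripper_force: 0.0
t 21.73 grip [402.7 177.3 196.4] rpy [ 0.001  0.005 -0.317] q [ 0.43  0.72 -0.51  2.15 -0.81  0.74 -1.01] F [0.2 0.1 0. ] w 85.9
424 [405.29597175 301.18819653] 2.7979102999632484 from axis -0.34073680304725423
tray [[105.0, 209.0, 41.0, 42.0]]
jar [[308.0, 143.0, 33.0, 33.0]]
flux_bottle [[164.0, 205.0, 8.0, 9.0]]
brush [[199.0, 101.0, 12.0, 37.0]]
```

```bash
python3 -c "
from cell import order
print(order.finish_job())"
```

```text
the job is handed in; nothing more can be done
None
```

I handed the job in at about 22 s: the last pictures show all three stones in the tray and the empty canister released and upright on the mat, within about 2 mm of its centre and with the handle over the stripe to about 0.03–0.06 rad. I felt no contact with the shelf, and the jar and brush read unmoved; the final tray and bottle detections were wrong, so those two are judged only from the pictures.

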